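# Hang the tall cup on the long draining peg

## Task

Back-office coffee corner: the tall cup was rinsed and left mouth-down flat on the desk, where it cannot dry. Lift it and hang it mouth-down over the long peg of the draining rack, lowering it in the grip until its rim sits all the way down on the peg's wire collar, then let go. Leave the short cup and the till roll where they stand.

Things in the scene. Friction and masses are not known exactly. Their poses are not given: they have to be found in the camera images.
- tall_cup_mid (a point): Plain white straight-sided ceramic tumbler, no handle, 62 mm across, 100 mm tall, about 0.2 kg, standing mouth-down on the desk to the robot's right of the rack, as do the bystanders. Inside 56 mm across, 95 mm deep. The point is on its axis half-way up, 50 mm from the rim; z runs from mouth to closed end.
- peg_long: Long steel peg of two, 180 mm apart (either side), fixed in a white drip tray on the robot's left. 26 mm thick, leans 20 deg towards the robot's side. Origin: on the peg's axis at the top face of its 94 mm wire collar (the rim's seat), 59 mm above the desk; z along the peg, round tip at 70 mm (short peg: 30 mm, same collar). A cup let go on the collar stays, or slips sideways to the peg.
- short_cup_mid (a point): Bystander: the short cup, same white ceramic, 62 mm across but only 60 mm tall, mouth-down on the desk. The point is half-way up.
- till_roll_mid (a point): Bystander: a roll of white till paper standing on end, 60 mm across and 80 mm tall, with a dark core hole in its top. The point is half-way up.
Not all that is in view belongs to the job. Leave any orange or pink look-alike of the part that bears peg_long alone.

How it is judged:
On the way:
1. the tall cup is over the long peg, its rim lowered to within 20 mm of the collar while still held in the gripper (z of tall_cup_mid in the frame of peg_long between 0.04 and 0.07 m and distance between tall_cup_mid and peg_long below 0.075 m and contact force between the fingers and tall_cup above 0.5 N), for 0.1 s.
At the end, for the whole second after the job is handed in: The tall cup is mouth-down over the long peg, its rim on the collar (within about 6 mm), its axis within 10 degrees of the peg's, released and at rest; the short cup and the till roll are within 30 mm of where they stood (z of tall_cup_mid in the frame of peg_long between 0.042 and 0.056 m and distance between tall_cup_mid and peg_long below 0.06 m and angle between the z axis of tall_cup_mid and the z axis of peg_long, either way round below 0.175 rad and angle between tall_cup_mid's own z axis and vertical below 0.7 rad and linear speed of tall_cup below 0.02 m/s and distance of each of short_cup_mid, till_roll_mid from where it was at the start of the episode below 0.03 m); the robot touches nothing.
It fails at once if the short cup or the till roll is pushed, lifted or knocked over (moved more than 30 mm) (distance of any of short_cup_mid, till_roll_mid from where it was at the start of the episode above 0.03 m).
It also fails if it takes over 35 s, if anything falls off the work surface, if the arm or the gripper's body presses on something with over 40 N, if the wrist force passes 120 N, or if a joint passes its speed limit or range.

## Robot

A 7-joint arm with a two-finger parallel gripper is mounted at the origin on the work surface. World frame = base frame: x ahead of the robot, y to its left, z up, the work surface at z = 0. Lengths are in m, angles in rad, forces in N, time in s.
With the tool pointing down it reaches from about 0.425 to 0.925 m from the base axis. Payload 6.8 kg.
Tool frame: the origin (TCP) lies between the finger pads; the fingertips stand 11 mm ahead of it and the grasp point (between the pads) lies 8 mm behind it; z points along the fingers, y is the line along which they close (so a half turn about z gives the same grasp; the last joint's range is limited). The gripper opens to 85 mm and grips with 20 to 120 N. Pads are 22 mm wide; open, the fingers measure 114 mm over their backs; the gripper's body (76 mm by 85 mm) begins 54 mm behind the grasp point. The pads swing forward as they close: fully open they stand 13 mm farther back than shut.
Start: joints at [-1.311, 0.477, 0.022, 1.555, -0.011, 1.109, -0.083], TCP at [0.243, 0.63, 0.242] pointing down, gripper open.
Joint ranges: [-2.96, 2.96], [-0.34, 2.1], [-1.41, 1.46], [0.24, 2.44], [-1.37, 4.51], [0.17, 1.92], [-2.96, 2.96]. Speed limits (rad/s): [2.39, 2.39, 3.14, 3.14, 3.14, 3.14, 3.14].

## Interface

Orientations are given as a rotation vector (axis times angle).
In Python, from bench import r gives the robot as it stands.
- The arm moves only by the tool send_rows, never from a script. Its argument "deltas" is a list of rows, each an object of numbers: "dx", "dy", "dz": the shift along the world's x, y, z in mm; "rx", "ry", "rz": the turn, a rotation vector about the world's x, y, z in degrees. A call has 1 to 5 rows; each row is the pose to reach, as a shift and turn from the pose commanded when the call began; what a row does not reach only later rows make up. A row lasts 1/12 s, in which the tool goes at most 41.7 mm and 7.16 degrees, less where a joint would pass 70% of its speed; a pose out of reach is approached as far as the arm can. A call with a gripper value outside its range is refused whole. "jaw" is the finger opening in mm, from 0 to 85.4, set as the call begins (left out, the last holds). The fingers move at their own pace and stop on an object; "newtons" is the grip in N (left out, the last holds). Time passes only in rows, so rows that repeat a pose let the fingers close. It gives the time, the measured TCP pose, the force, the opening and the grip force at its end, in the units of the state.
- r.get_obs(): the state, without advancing time (a new reading comes with each control period).
- r.grab_frame(name): name is "scene" or "top" or "wrist"; returns a dict with "frame" (384x512x3 uint8, blue, green, red), "z_map" (384x512 float32, m along the optical axis (not along the pixel's ray), 0 where there is no reading), "vertical_fov" (degrees; the focal length in pixels is half the picture's height over the tangent of half this angle, whatever the lens; pixels are square), "cx", "cy" (the principal point, pixels), "distortion" ([k1, k2, p1, p2, k3] as OpenCV has them; the pictures are not rectified), "xyz" and "orientation" of the camera in the world. Camera axes: x right, y down, z forward; pixel columns grow to the right and rows downward; lengths in m; the calibration is good to about 2 mm. A picture is of the moment at which its call begins.
- r.hand_in(): hands the job in; it is judged then, once.
The state is a dict: "clock": time; "joints": joint angles; "qvel": joint speeds; "tau": joint torques, N m; "tcp_pos": TCP position; "orientation": TCP orientation; "contact_force": force on the tool from outside, world axes, zero at the start; "moment": the same for the moment, N m; "grip_width": finger opening in m; "gripper_force": force on a finger pad.
Only numpy, scipy, OpenCV 4.12 (cv2) and the standard library are available. Lean on these libraries where they do the work, as an engineer would, in place of code of your own. Each camera call takes 0.05 s, during which the arm holds its last target. There are 200 camera calls.

## Working session

There is one attempt and no reset: what is moved stays moved. The work goes in short steps, Python scripts to look and compute and a tool call to move; the robot and the scene stay as the last step left them, time stands still between calls to the robot, and variables do not carry over. Pictures are saved under pics/ and viewed, at most 10 in all, crops included, and the job is handed in when it is done.

Besides the shell and the picture viewer there is one more tool, called after "Emit:" as name(argument=value, ...) on one line, values as JSON. send_rows: Moves the arm, as the interface text tells. Its arguments: {"type":"object","properties":{"deltas":{"type":"array","items":{"type":"object","properties":{"dx":{"type":"number"},"dy":{"type":"number"},"dz":{"type":"number"},"rx":{"type":"number"},"ry":{"type":"number"},"rz":{"type":"number"}}}},"jaw":{"type":"number"},"newtons":{"type":"number"}},"required":["deltas"]}

```bash
mkdir -p pics
cat > h.py <<'E'
import numpy as np, cv2
from scipy.spatial.transform import Rotation as R
from bench import r
def grab(n,save=None):
    f=r.grab_frame(n)
    if save: cv2.imwrite('pics/'+save,f['frame'])
    return f
def cloud(f):
    h,w=f['z_map'].shape; fl=h/2/np.tan(np.radians(f['vertical_fov'])/2)
    K=np.array([[fl,0,f['cx']],[0,fl,f['cy']],[0,0,1.]])
    u,v=np.meshgrid(np.arange(w),np.arange(h))
    p=cv2.undistortPoints(np.stack([u,v],-1).reshape(-1,1,2).astype(np.float64),K,np.array(f['distortion'],float)).reshape(h,w,2)
    z=f['z_map'].astype(float)
    P=np.dstack([p[...,0]*z,p[...,1]*z,z])
    o=np.array(f['orientation'],float)
    W=P@R.from_rotvec(o).as_matrix().T+np.array(f['xyz'])
    W[z==0]=np.nan
    return W
E
python3 - <<'E'
from h import *
a=grab('scene');b=grab('top')
cv2.imwrite('pics/a.png',np.vstack([a['frame'],b['frame']])[:, :] if 0 else np.hstack([cv2.resize(a['frame'],(400,300)),cv2.resize(b['frame'],(400,300))]))
cv2.imwrite('pics/top.png',b['frame']);cv2.imwrite('pics/scene.png',a['frame'])
for n,f in(('s',a),('t',b)):
    W=cloud(f);np.save(n+'.npy',W);print(f['xyz'],f['orientation'],(f['z_map']>0).mean())
print(r.get_obs())
E
```

```text
[ 0.90499841 -0.58789338  0.59825993] [-2.1189449  -0.52500643  0.2922611 ] 0.9947560628255209
[0.32319056 0.09656844 1.30360044] [-2.14986518  2.10864936 -0.19680295] 0.9960581461588541
{'clock': 0.1, 'joints': array([-1.31111145,  0.47772906,  0.02234097,  1.55632276, -0.01143652,
        1.10932488, -0.0831468 ]), 'qvel': array([ 0.00091976, -0.00217372, -0.00068593, -0.00129588,  0.00169033,
       -0.00188989, -0.00032211]), 'tau': array([ 4.96265639e-03, -5.97762644e+01,  1.61403481e+00, -2.81958050e+01,
        1.27886530e-02,  4.99566886e-03, -1.79397011e-05]), 'tcp_pos': array([0.24253721, 0.62937637, 0.24142772]), 'orientation': array([-5.74435894e-01, -3.08849793e+00,  2.59383161e-03]), 'contact_force': array([2.62699004e-06, 4.22191926e-01, 5.85538012e-01]), 'moment': array([-0.01252312,  0.05517996,  0.00522305]), 'gripper_force': 0.0, 'grip_width': 0.08596126978811813}
```

View pics/top.png

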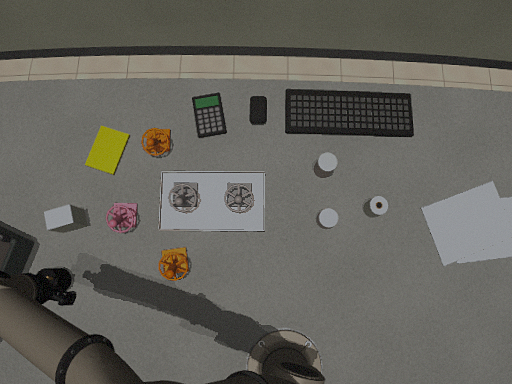

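View pics/scene.png

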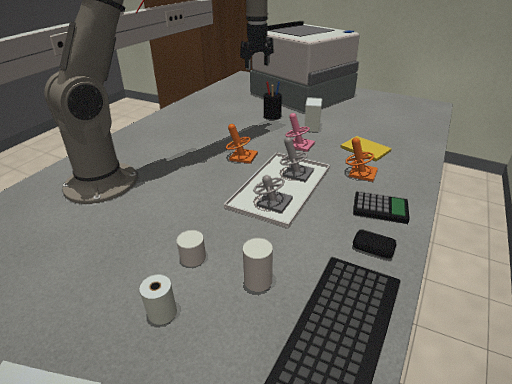

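The top view shows the tall cup at about (327,162), short cup (328,217), roll (379,205), and the two grey pegs in the tray at (184,198) and (239,198). In the scene view the far peg at (290,152) is the long one.

Run:
```python
from h import *
W=np.load('t.npy');S=np.load('s.npy')
for n,(u,v) in dict(tall=(327,162),short=(328,217),roll=(379,205),pegL=(184,198),pegS=(239,198)).items():
    p=W[v-12:v+13,u-12:u+13].reshape(-1,3)
    zt=np.nanpercentile(p[:,2],97); q=p[p[:,2]>zt-.012]
    m,_=cv2.minEnclosingCircle(q[:,:2].astype(np.float32))[:2]
    print(n,zt,len(q),q.mean(0).round(4),m,p[:,2].min())
# peg points
A=np.vstack([W.reshape(-1,3),S.reshape(-1,3)]); src=np.r_[np.zeros(W.size//3),np.ones(S.size//3)]
for n,(u,v) in dict(L=(184,198),S=(239,198)).items():
    c=W[v,u]; print(n,c)
    d=np.hypot(A[:,0]-c[0],A[:,1]-c[1])<.075
    for lo in np.arange(.01,.15,.01):
        for s in (0,1):
            k=d&(src==s)&(A[:,2]>lo)&(A[:,2]<lo+.01)
            if k.sum()>3: print(f'{lo:.2f}',s,k.sum(),np.median(A[k],0).round(3),np.ptp(A[k][:,:2],axis=0).round(3))
# scene check of cups
for n,(u,v) in dict(tall=(257,246),short=(191,238),roll=(155,284)).items():
    p=S[v-40:v+60,max(u-40,0):u+40].reshape(-1,3)
    c=S[v+15,u];k=p[np.hypot(*(p-c)[:,:2].T)<.07]; k=k[k[:,2]>.015]
    print(n,k[:,2].max(),k.min(0).round(3),k.max(0).round(3))
```

```text
tall 0.10276388423969587 304 [ 0.646 -0.122  0.099] (0.646536111831665, -0.12330421805381775) nan
short 0.06290195090659423 300 [ 0.4734 -0.1298  0.059 ] (0.4734451174736023, -0.13053330779075623) nan
roll 0.0825068056773895 277 [ 0.513  -0.2875  0.079 ] (0.5134658217430115, -0.288480281829834) -0.00783042988276006
pegL 0.1207432858237408 54 [0.5078 0.3359 0.1195] (0.5082708597183228, 0.33586153388023376) nan
pegS 0.0845204873766871 58 [0.5255 0.157  0.0823] (0.5379503965377808, 0.14663824439048767) nan
L [0.52308522 0.32672306 0.08249407]
0.01 0 281 [0.554 0.329 0.015] [0.121 0.116]
0.01 1 298 [0.557 0.326 0.016] [0.081 0.085]
0.02 0 12 [0.555 0.331 0.021] [0.064 0.059]
0.02 1 21 [0.545 0.331 0.025] [0.02  0.015]
0.03 0 7 [0.494 0.336 0.038] [0.061 0.029]
0.03 1 21 [0.543 0.331 0.035] [0.023 0.012]
0.04 0 65 [0.497 0.336 0.046] [0.059 0.077]
0.04 1 45 [0.498 0.336 0.046] [0.06  0.073]
0.05 0 78 [0.518 0.325 0.054] [0.06  0.088]
0.05 1 63 [0.524 0.321 0.054] [0.038 0.092]
0.06 0 88 [0.545 0.339 0.065] [0.046 0.084]
0.06 1 87 [0.544 0.331 0.065] [0.051 0.085]
0.07 0 41 [0.564 0.337 0.
[... 755 characters left out ...]
6]
0.03 1 24 [0.548 0.152 0.034] [0.018 0.017]
0.04 0 57 [0.497 0.158 0.046] [0.058 0.074]
0.04 1 57 [0.502 0.154 0.046] [0.057 0.065]
0.05 0 76 [0.519 0.169 0.054] [0.048 0.09 ]
0.05 1 75 [0.526 0.146 0.055] [0.04  0.093]
0.06 0 105 [0.548 0.155 0.065] [0.056 0.089]
0.06 1 116 [0.546 0.15  0.065] [0.052 0.086]
0.07 0 38 [0.565 0.158 0.073] [0.061 0.057]
0.07 1 66 [0.54  0.151 0.073] [0.062 0.051]
0.08 0 42 [0.523 0.157 0.083] [0.019 0.022]
0.08 1 34 [0.527 0.154 0.084] [0.019 0.023]
tall 0.10320826366714575 [ 0.617 -0.153  0.015] [ 0.678 -0.09   0.103]
short 0.064084848057681 [ 0.442 -0.161  0.015] [ 0.505 -0.1    0.064]
roll 0.08339175641992225 [ 0.485 -0.319  0.015] [ 0.544 -0.259  0.083]
```

```bash
cat > peg.py <<'E'
from h import *
from scipy.optimize import least_squares
def axis(az,t=np.radians(20)): return np.array([np.sin(t)*np.cos(az),np.sin(t)*np.sin(az),np.cos(t)])
def fit(A,x0=(.548,.331,.059,np.pi),fixz=True):
    A=A[np.isfinite(A).all(1)]
    def split(p):
        o=np.array(p[:3]);a=axis(p[3]);d=A-o;s=d@a;rad=np.linalg.norm(d-s[:,None]*a,axis=1)
        return s,rad,np.linalg.norm(d-57e-3*a,axis=1)
    p=np.array(x0)
    for _ in range(4):
        s,rad,q=split(p)
        sh=(s>.008)&(s<=.057)&(rad<.022); tip=(s>.057)&(s<.08)&(q<.022); ring=(abs(s+.002)<.01)&(abs(rad-.045)<.008)
        def res(v):
            s,rad,q=split(v)
            return np.r_[rad[sh]-.013,q[tip]-.013,(rad[ring]-.0455)*.7,(s[ring]+.002)*.7,(v[2]-.059)*10]
        f=least_squares(res,p,loss='soft_l1',f_scale=.002);p=f.x
    return p,sh.sum(),tip.sum(),ring.sum(),np.median(abs(res(p)))
E
python3 - <<'E'
from peg import *
for n in 'ts':
    W=np.load(n+'.npy').reshape(-1,3)
    W=W[np.hypot(W[:,0]-.53,W[:,1]-.33)<.09]
    p,*k=fit(W); print(n,p.round(4),np.degrees(p[3]),k)
    W=np.load(n+'.npy').reshape(-1,3)
    d=W[(abs(W[:,0]-.55)<.08)&(abs(W[:,1]+.0)<.04)]; print('desk',np.median(d,0))
    c=W[(np.hypot(W[:,0]-.646,W[:,1]+.123)<.022)];print('cuptop',np.median(c,0))
    c=W[(np.hypot(W[:,0]-.646,W[:,1]+.123)<.05)&(W[:,2]>.02)]
    f=least_squares(lambda v:np.maximum(0,np.hypot(c[:,0]-v[0],c[:,1]-v[1])-.031) if n=='t' else (np.hypot(*(c[c[:,2]<.09][:,:2]-v).T)-.031),[.646,-.123],loss='soft_l1',f_scale=.002);print('cup',f.x)
o=r.get_obs();print(R.from_rotvec(o['orientation']).as_matrix().round(3))
E
```

```text
t [0.5403 0.3292 0.0634 3.1816] 182.29339361252983 [np.int64(31), np.int64(33), np.int64(92), np.float64(0.00238924989704502)]
desk [ 5.49791973e-01  9.32245405e-05 -8.24709981e-04]
cuptop [ 0.64524852 -0.12323248  0.09933135]
cup [ 0.64653372 -0.12205747]
s [0.5417 0.3225 0.0632 3.1882] 182.66860952703473 [np.int64(114), np.int64(28), np.int64(48), np.float64(0.002391398891727939)]
desk [ 5.32956630e-01  8.50850288e-03 -1.57795046e-04]
cuptop [ 0.64669378 -0.12357136  0.09978797]
cup [ 0.64608231 -0.12010078]
[[-0.933  0.36  -0.   ]
 [ 0.36   0.933 -0.002]
 [-0.    -0.002 -1.   ]]
```

Emit:
send_rows(deltas=[{"dx":25,"dy":-31,"dz":5,"rz":5},{"dx":50,"dy":-62,"dz":10,"rz":10},{"dx":75,"dy":-93,"dz":20,"rz":15},{"dx":100,"dy":-124,"dz":30,"rz":21},{"dx":125,"dy":-155,"dz":40,"rz":21}], jaw=85)

```text
$.deltas[0]: bad value
```

Emit:
send_rows(deltas=[{"dx":25,"dy":-30},{"dx":50,"dy":-60},{"dx":75,"dy":-90},{"dx":100,"dy":-120},{"dx":100,"dy":-120}])

```text
$.deltas[0]: bad value
```

Run:
```python
from peg import *
w=grab('wrist','w1.png');W=cloud(w).reshape(-1,3);np.save('w1.npy',W)
print(w['xyz'],R.from_rotvec(w['orientation']).as_matrix()[:,2])
k=W[np.hypot(W[:,0]-.53,W[:,1]-.33)<.09];print(len(k))
p,*q=fit(k);print(p.round(4),np.degrees(p[3]),q)
o=r.get_obs();print(o['clock'],o['tcp_pos'],R.from_rotvec(o['orientation']).as_matrix().round(3))
```

```text
[0.17555174 0.65566393 0.37278313] [ 0.26049024 -0.10255939 -0.96001375]
36
[0.548  0.331  0.059  3.1416] 180.0 [np.int64(0), np.int64(0), np.int64(0), np.float64(0.0)]
0.15 [0.24251692 0.62946178 0.24154963] [[-0.933  0.36  -0.   ]
 [ 0.36   0.933 -0.001]
 [-0.    -0.001 -1.   ]]
```

View pics/w1.png

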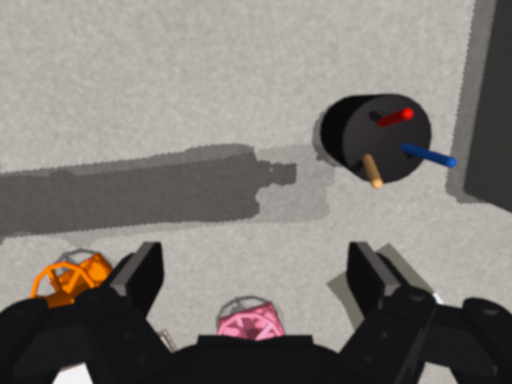

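The wrist view shows only the start area: pen pot (390,135), orange (70,285) and pink (250,320) look-alikes. The move was refused, probably because all six fields are needed.

Emit:
send_rows(deltas=[{"dx":25,"dy":-31,"dz":5,"rx":0,"ry":0,"rz":5},{"dx":50,"dy":-62,"dz":10,"rx":0,"ry":0,"rz":10},{"dx":75,"dy":-93,"dz":20,"rx":0,"ry":0,"rz":15},{"dx":100,"dy":-124,"dz":30,"rx":0,"ry":0,"rz":21},{"dx":125,"dy":-155,"dz":40,"rx":0,"ry":0,"rz":21}], jaw=85)

```text
clock: 0.57
tcp_pos: [0.3685, 0.473, 0.2824]
orientation: [0.007, -3.141, 0.001]
contact_force: [0.5, 0.5, 0.5]
grip_width: 0.0849
gripper_force: 0.0
```

Emit:
send_rows(deltas=[{"dx":22,"dy":-30,"dz":0,"rx":0,"ry":0,"rz":0},{"dx":45,"dy":-60,"dz":0,"rx":0,"ry":0,"rz":0},{"dx":67,"dy":-90,"dz":0,"rx":0,"ry":0,"rz":0},{"dx":90,"dy":-120,"dz":0,"rx":0,"ry":0,"rz":0},{"dx":90,"dy":-145,"dz":0,"rx":0,"ry":0,"rz":0}])

```text
clock: 0.98
tcp_pos: [0.4619, 0.3259, 0.2822]
orientation: [0.011, 3.139, -0.002]
contact_force: [0.6, -1.6, 0.4]
grip_width: 0.0849
gripper_force: 0.0
```

Run:
```python
from peg import *
w=grab('wrist','w2.png');W=cloud(w).reshape(-1,3);np.save('w2.npy',W)
k=W[np.hypot(W[:,0]-.53,W[:,1]-.33)<.09];print(len(k))
p,*q=fit(k);print(p.round(4),np.degrees(p[3]),q)
o=r.get_obs();print(o['clock'],o['tcp_pos'],R.from_rotvec(o['orientation']).as_matrix().round(3))
```

```text
31678
[0.5287 0.3357 0.0604 3.1412] 179.97888299524382 [np.int64(11), np.int64(466), np.int64(818), np.float64(0.0009479091833134395)]
1.0333 [0.46098194 0.32093589 0.28206662] [[-1.     0.011  0.   ]
 [ 0.011  1.    -0.004]
 [-0.001 -0.004 -1.   ]]
```

View pics/w2.png

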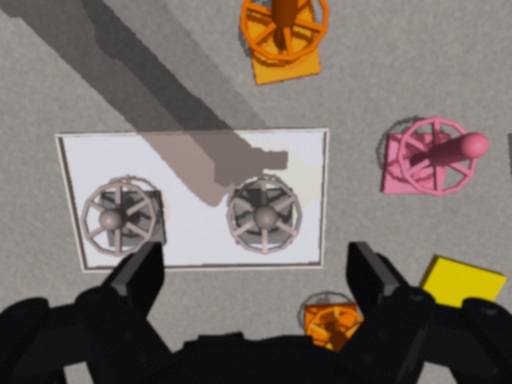

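The wrist view shows the long peg at (265,215) with its collar, and the short one at (115,218); pink and orange look-alikes lie outside the tray. The arm was still settling, so I take it again at rest.

Run:
```python
from peg import *
w=grab('wrist');W=cloud(w).reshape(-1,3);np.save('w2.npy',W)
for n in ('w2','t','s'):
    W=np.load(n+'.npy').reshape(-1,3)
    k=W[np.hypot(W[:,0]-.53,W[:,1]-.335)<.09]
    p,*q=fit(k,(.529,.336,.059,np.pi));print(n,p.round(4),np.degrees(p[3]),q)
o=r.get_obs();print(o['clock'],o['tcp_pos'])
```

```text
w2 [0.5261 0.3365 0.0594 3.1538] 180.7019063637129 [np.int64(8), np.int64(482), np.int64(1165), np.float64(0.0008582267837669138)]
t [0.5276 0.3381 0.0591 3.1285] 179.24756256349136 [np.int64(33), np.int64(49), np.int64(173), np.float64(0.0015299540421512196)]
s [0.5283 0.3386 0.0591 3.1596] 181.03360488070396 [np.int64(123), np.int64(36), np.int64(104), np.float64(0.0011368107992963893)]
1.0833 [0.45974324 0.32405082 0.28211654]
```

Emit:
send_rows(deltas=[{"dx":15,"dy":-38,"dz":0,"rx":0,"ry":0,"rz":0},{"dx":31,"dy":-75,"dz":0,"rx":0,"ry":0,"rz":0},{"dx":47,"dy":-113,"dz":0,"rx":0,"ry":0,"rz":0},{"dx":63,"dy":-150,"dz":0,"rx":0,"ry":0,"rz":0},{"dx":79,"dy":-188,"dz":0,"rx":0,"ry":0,"rz":0}])

```text
clock: 1.5
tcp_pos: [0.5368, 0.1413, 0.2823]
orientation: [0.001, -3.142, -0.001]
contact_force: [0.8, 0.1, -0.5]
grip_width: 0.0851
gripper_force: 0.0
```

Emit:
send_rows(deltas=[{"dx":15,"dy":-38,"dz":0,"rx":0,"ry":0,"rz":0},{"dx":31,"dy":-75,"dz":0,"rx":0,"ry":0,"rz":0},{"dx":47,"dy":-113,"dz":0,"rx":0,"ry":0,"rz":0},{"dx":63,"dy":-150,"dz":0,"rx":0,"ry":0,"rz":0},{"dx":79,"dy":-188,"dz":0,"rx":0,"ry":0,"rz":0}])

```text
clock: 1.92
tcp_pos: [0.6162, -0.0466, 0.2821]
orientation: [0.001, -3.141, -0.001]
contact_force: [0.5, 1.2, -1.1]
grip_width: 0.085
gripper_force: 0.0
```

Emit:
send_rows(deltas=[{"dx":15,"dy":-38,"dz":0,"rx":0,"ry":0,"rz":0},{"dx":31,"dy":-75,"dz":-25,"rx":0,"ry":0,"rz":0},{"dx":31,"dy":-75,"dz":-60,"rx":0,"ry":0,"rz":0},{"dx":31,"dy":-75,"dz":-80,"rx":0,"ry":0,"rz":0},{"dx":31,"dy":-75,"dz":-80,"rx":0,"ry":0,"rz":0}])

```text
clock: 2.33
tcp_pos: [0.6437, -0.1203, 0.1965]
orientation: [-0.003, -3.132, -0.002]
contact_force: [-0.8, 1.0, -0.9]
grip_width: 0.085
gripper_force: 0.0
```

Run:
```python
from h import *
grab('wrist');w=grab('wrist','w3.png');W=cloud(w).reshape(-1,3)
k=W[(np.hypot(W[:,0]-.6465,W[:,1]+.122)<.05)&(abs(W[:,2]-.1)<.008)]
print(len(k),np.median(k,0),(k.min(0)+k.max(0))/2,np.ptp(k,axis=0),cv2.minEnclosingCircle(k[:,:2].astype(np.float32)))
o=r.get_obs();print(o['clock'],o['tcp_pos'],R.from_rotvec(o['orientation']).as_matrix().round(3))
```

```text
4691 [ 0.64384462 -0.1229863   0.09959844] [ 0.64550319 -0.12303292  0.09714405] [0.06169167 0.06125817 0.00959636] ((0.6456136107444763, -0.1228431984782219), 0.03105366975069046)
2.4333 [ 0.6466923  -0.11979791  0.20191563] [[-1.    -0.    -0.002]
 [-0.     1.     0.001]
 [ 0.002  0.001 -1.   ]]
```

View pics/w3.png

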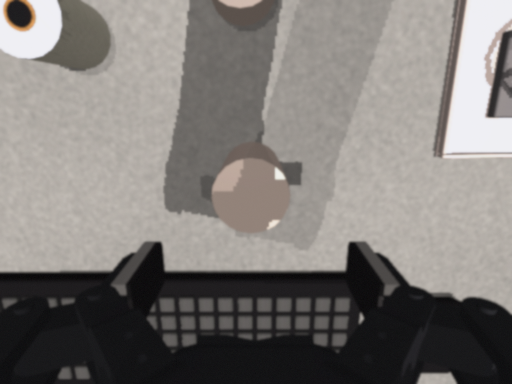

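The cup top is at about (250,195), centred between the fingers, measured at (0.646, -0.123). I shift 3 mm in -y, descend and grip.

Emit:
send_rows(deltas=[{"dx":-1,"dy":-3,"dz":-30,"rx":0,"ry":0,"rz":0},{"dx":-1,"dy":-3,"dz":-65,"rx":0,"ry":0,"rz":0},{"dx":-1,"dy":-3,"dz":-100,"rx":0,"ry":0,"rz":0},{"dx":-1,"dy":-3,"dz":-130,"rx":0,"ry":0,"rz":0},{"dx":-1,"dy":-3,"dz":-140,"rx":0,"ry":0,"rz":0}])

```text
clock: 2.85
tcp_pos: [0.6448, -0.1222, 0.0602]
orientation: [0.001, -3.139, -0.002]
contact_force: [-0.9, 0.6, -0.2]
grip_width: 0.0851
gripper_force: 0.0
```

Emit:
send_rows(deltas=[{"dx":0,"dy":0,"dz":0,"rx":0,"ry":0,"rz":0},{"dx":0,"dy":0,"dz":0,"rx":0,"ry":0,"rz":0},{"dx":0,"dy":0,"dz":0,"rx":0,"ry":0,"rz":0}])

```text
clock: 3.1
tcp_pos: [0.648, -0.1242, 0.0653]
orientation: [0.001, 3.137, -0.001]
contact_force: [0.7, -0.3, -0.2]
grip_width: 0.0849
gripper_force: 0.0
```

Emit:
send_rows(deltas=[{"dx":0,"dy":0,"dz":0,"rx":0,"ry":0,"rz":0},{"dx":0,"dy":0,"dz":0,"rx":0,"ry":0,"rz":0},{"dx":0,"dy":0,"dz":0,"rx":0,"ry":0,"rz":0},{"dx":0,"dy":0,"dz":0,"rx":0,"ry":0,"rz":0},{"dx":0,"dy":0,"dz":0,"rx":0,"ry":0,"rz":0}], jaw=50, newtons=40)

```text
clock: 3.52
tcp_pos: [0.647, -0.1241, 0.0644]
orientation: [0.002, 3.139, 0.0]
contact_force: [-1.0, 1.3, 7.0]
grip_width: 0.0603
gripper_force: 46.8
```

Emit:
send_rows(deltas=[{"dx":0,"dy":0,"dz":0,"rx":0,"ry":0,"rz":0},{"dx":0,"dy":0,"dz":0,"rx":0,"ry":0,"rz":0},{"dx":0,"dy":0,"dz":0,"rx":0,"ry":0,"rz":0},{"dx":0,"dy":0,"dz":0,"rx":0,"ry":0,"rz":0}])

```text
clock: 3.85
tcp_pos: [0.647, -0.1241, 0.0644]
orientation: [0.002, 3.139, 0.0]
contact_force: [-0.5, 0.9, 7.0]
grip_width: 0.0604
gripper_force: 46.8
```

Emit:
send_rows(deltas=[{"dx":0,"dy":0,"dz":20,"rx":0,"ry":0,"rz":0},{"dx":0,"dy":0,"dz":50,"rx":0,"ry":0,"rz":0},{"dx":0,"dy":0,"dz":85,"rx":0,"ry":0,"rz":0},{"dx":0,"dy":0,"dz":120,"rx":0,"ry":0,"rz":0},{"dx":0,"dy":0,"dz":155,"rx":0,"ry":0,"rz":0}])

```text
clock: 4.27
tcp_pos: [0.6451, -0.1242, 0.2191]
orientation: [-0.002, -3.141, -0.0]
contact_force: [1.0, 0.1, -3.4]
grip_width: 0.0604
gripper_force: 49.6
```

Emit:
send_rows(deltas=[{"dx":0,"dy":25,"dz":10,"rx":0,"ry":0,"rz":0},{"dx":-5,"dy":55,"dz":15,"rx":0,"ry":0,"rz":0},{"dx":-15,"dy":85,"dz":15,"rx":0,"ry":0,"rz":0},{"dx":-25,"dy":115,"dz":15,"rx":0,"ry":0,"rz":0},{"dx":-35,"dy":145,"dz":15,"rx":0,"ry":0,"rz":0}])

```text
clock: 4.68
tcp_pos: [0.6099, 0.0221, 0.2328]
orientation: [0.003, 3.141, 0.0]
contact_force: [-0.5, 0.7, -2.6]
grip_width: 0.0601
gripper_force: 49.7
```

Run:
```python
from h import *
s=grab('scene')['frame'];cv2.imwrite('pics/s2.png',s)
o=r.get_obs();print(o['clock'],o['tcp_pos'],R.from_rotvec(o['orientation']).as_matrix().round(3),o['joints'].round(2),o['contact_force'])
```

```text
4.7333 [0.60789302 0.03086408 0.23227948] [[-1.    -0.007 -0.002]
 [-0.007  1.     0.005]
 [ 0.002  0.005 -1.   ]] [-0.35  0.38  0.26  1.74 -0.12  1.03  1.53] [-2.88333622  6.42031183 -3.99425897]
```

View pics/s2.png

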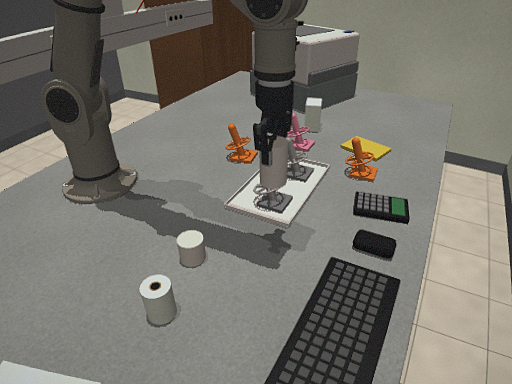

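The cup is held upright at (273,160), short cup and roll unmoved. Next I carry it over the long peg, tilting by -20° about y.

Emit:
send_rows(deltas=[{"dx":-13,"dy":29,"dz":1,"rx":0,"ry":-2,"rz":0},{"dx":-26,"dy":58,"dz":2,"rx":0,"ry":-4,"rz":0},{"dx":-40,"dy":87,"dz":3,"rx":0,"ry":-6,"rz":0},{"dx":-53,"dy":116,"dz":4,"rx":0,"ry":-8,"rz":0},{"dx":-67,"dy":145,"dz":5,"rx":0,"ry":-10,"rz":0}])

```text
clock: 5.15
tcp_pos: [0.5428, 0.1667, 0.2378]
orientation: [0.003, 2.965, 0.001]
contact_force: [-0.8, 0.3, -2.9]
grip_width: 0.0602
gripper_force: 49.7
```

Emit:
send_rows(deltas=[{"dx":-13,"dy":29,"dz":0,"rx":0,"ry":-2,"rz":0},{"dx":-26,"dy":58,"dz":0,"rx":0,"ry":-4,"rz":0},{"dx":-40,"dy":87,"dz":0,"rx":0,"ry":-6,"rz":0},{"dx":-53,"dy":116,"dz":0,"rx":0,"ry":-8,"rz":0},{"dx":-67,"dy":145,"dz":0,"rx":0,"ry":-10,"rz":0}])

```text
clock: 5.57
tcp_pos: [0.4759, 0.3116, 0.2379]
orientation: [0.003, 2.791, 0.002]
contact_force: [0.9, -0.8, -2.5]
grip_width: 0.06
gripper_force: 49.7
```

Emit:
send_rows(deltas=[{"dx":-6,"dy":14,"dz":-2,"rx":0,"ry":0,"rz":0},{"dx":-12,"dy":27,"dz":-4,"rx":0,"ry":0,"rz":0},{"dx":-12,"dy":27,"dz":-4,"rx":0,"ry":0,"rz":0},{"dx":-12,"dy":27,"dz":-4,"rx":0,"ry":0,"rz":0},{"dx":-12,"dy":27,"dz":-4,"rx":0,"ry":0,"rz":0}])

```text
clock: 5.98
tcp_pos: [0.4653, 0.3364, 0.2334]
orientation: [0.004, 2.793, -0.001]
contact_force: [-0.0, -0.9, -2.6]
grip_width: 0.0602
gripper_force: 49.7
```

Run:
```python
from h import *
for _ in range(4): w=grab('wrist')
s=grab('scene');cv2.imwrite('pics/s3.png',np.hstack([cv2.resize(s['frame'][60:240,180:400],(440,360)),cv2.resize(w['frame'],(360,360))]))
a=np.array([-np.sin(np.radians(20)),0,np.cos(np.radians(20))]);O=np.array([.527,.3375,.059])
for n,f in(('s',s),('w',w)):
    W=cloud(f).reshape(-1,3);d=W-O;sx=d@a;rad=np.linalg.norm(d-sx[:,None]*a,axis=1)
    k=W[(rad<.05)&(sx>.112)&(sx<.175)];print(n,len(k),k.min(0).round(3) if len(k) else 0,k.max(0).round(3) if len(k) else 0)
    np.save('cup_'+n,k)
o=r.get_obs();t=o['tcp_pos']-O;print(o['clock'],o['tcp_pos'],t@a-.0644,t-(t@a)*a,R.from_rotvec(o['orientation']).as_matrix()[:,2],o['contact_force'],o['gripper_force'])
```

```text
s 364 [0.446 0.306 0.169] [0.517 0.351 0.234]
w 1873 [0.439 0.311 0.163] [0.47  0.366 0.218]
6.2333 [0.46528437 0.33687781 0.23347477] 0.12066063921466631 [ 0.00157884 -0.00062219  0.00057465] [ 3.42154441e-01 -5.44270517e-04 -9.39643572e-01] [ 0.04614979  0.08367241 -2.74038356] 49.73835054785013
```

View pics/s3.png

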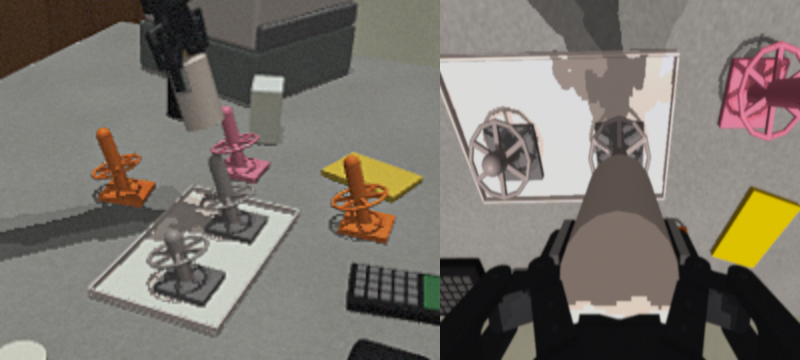

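The cup (198,95) is parallel to the peg (220,160) and above it along its axis. I lower along the axis.

Emit:
send_rows(deltas=[{"dx":4,"dy":0,"dz":-14,"rx":0,"ry":0,"rz":0},{"dx":8,"dy":0,"dz":-28,"rx":0,"ry":0,"rz":0},{"dx":14,"dy":0,"dz":-43,"rx":0,"ry":0,"rz":0},{"dx":19,"dy":0,"dz":-57,"rx":0,"ry":0,"rz":0},{"dx":19,"dy":0,"dz":-57,"rx":0,"ry":0,"rz":0}])

```text
clock: 6.65
tcp_pos: [0.4836, 0.336, 0.1738]
orientation: [0.003, 2.795, -0.005]
contact_force: [0.2, -0.5, -2.3]
grip_width: 0.06
gripper_force: 49.5
```

Emit:
send_rows(deltas=[{"dx":5,"dy":0,"dz":-14,"rx":0,"ry":0,"rz":0},{"dx":10,"dy":0,"dz":-28,"rx":0,"ry":0,"rz":0},{"dx":14,"dy":0,"dz":-39,"rx":0,"ry":0,"rz":0},{"dx":16,"dy":0,"dz":-45,"rx":0,"ry":0,"rz":0},{"dx":16,"dy":0,"dz":-45,"rx":0,"ry":0,"rz":0}])

```text
clock: 7.07
tcp_pos: [0.4996, 0.3372, 0.1304]
orientation: [0.002, 2.794, -0.002]
contact_force: [-1.0, -0.8, -2.0]
grip_width: 0.06
gripper_force: 49.7
```

```bash
cat > st.py <<'E'
from h import *
a=np.array([-np.sin(np.radians(20)),0,np.cos(np.radians(20))]);O=np.array([.527,.3375,.059])
o=r.get_obs();t=o['tcp_pos']-O;print(o['clock'],o['tcp_pos'],'s',t@a-.0644,t-(t@a)*a,o['contact_force'],o['gripper_force'])
E
python3 st.py
```

```text
7.0667 [0.49964164 0.33716587 0.13036239] s 0.012015827141482638 [-0.00122261 -0.00033413 -0.00044499] [-0.97553938 -0.78153507 -1.95162359] 49.74368490278721
```

Emit:
send_rows(deltas=[{"dx":1,"dy":0,"dz":-3,"rx":0,"ry":0,"rz":0},{"dx":3,"dy":0,"dz":-6,"rx":0,"ry":0,"rz":0},{"dx":4,"dy":0,"dz":-8,"rx":0,"ry":0,"rz":0},{"dx":4,"dy":0,"dz":-8,"rx":0,"ry":0,"rz":0},{"dx":4,"dy":0,"dz":-8,"rx":0,"ry":0,"rz":0}])

```text
clock: 7.48
tcp_pos: [0.5038, 0.3379, 0.1235]
orientation: [0.002, 2.792, 0.001]
contact_force: [-0.6, 0.3, -2.6]
grip_width: 0.06
gripper_force: 49.7
```

Emit:
send_rows(deltas=[{"dx":0.3,"dy":0,"dz":-1,"rx":0,"ry":0,"rz":0},{"dx":0.7,"dy":0,"dz":-2,"rx":0,"ry":0,"rz":0},{"dx":0.7,"dy":0,"dz":-2,"rx":0,"ry":0,"rz":0},{"dx":0.7,"dy":0,"dz":-2,"rx":0,"ry":0,"rz":0}])

```text
clock: 7.82
tcp_pos: [0.5044, 0.3379, 0.1213]
orientation: [0.002, 2.793, 0.0]
contact_force: [0.6, 0.0, -1.5]
grip_width: 0.0602
gripper_force: 49.7
```

```bash
python3 st.py
```

```text
7.8167 [0.50438116 0.33787948 0.1212918 ] s 0.0018712430014567322 [4.72562807e-05 3.79480510e-04 1.71998795e-05] [ 0.6428418   0.03019511 -1.53278697] 49.745771549642086
```

Emit:
send_rows(deltas=[{"dx":0.3,"dy":0,"dz":-1,"rx":0,"ry":0,"rz":0},{"dx":0.5,"dy":0,"dz":-1.5,"rx":0,"ry":0,"rz":0},{"dx":0.5,"dy":0,"dz":-1.5,"rx":0,"ry":0,"rz":0},{"dx":0.5,"dy":0,"dz":-1.5,"rx":0,"ry":0,"rz":0}])

```text
clock: 8.15
tcp_pos: [0.5049, 0.3378, 0.1197]
orientation: [0.002, 2.793, 0.0]
contact_force: [0.2, 0.5, -2.5]
grip_width: 0.0601
gripper_force: 49.7
```

Emit:
send_rows(deltas=[{"dx":0.3,"dy":0,"dz":-1,"rx":0,"ry":0,"rz":0},{"dx":0.3,"dy":0,"dz":-1,"rx":0,"ry":0,"rz":0},{"dx":0.3,"dy":0,"dz":-1,"rx":0,"ry":0,"rz":0}])

```text
clock: 8.4
tcp_pos: [0.5051, 0.338, 0.1191]
orientation: [0.002, 2.792, 0.001]
contact_force: [-4.0, -1.2, 3.6]
grip_width: 0.0602
gripper_force: 50.0
```

```bash
python3 st.py
```

```text
8.4 [0.50514569 0.33800456 0.11914996] s -0.0004029078491138288 [3.39826900e-05 5.04555314e-04 1.23686876e-05] [-4.02965221 -1.21550976  3.58146254] 50.048037227243185
```

Contact with the collar at s≈0. Release in place, then back off along the axis.

Emit:
send_rows(deltas=[{"dx":0,"dy":0,"dz":0,"rx":0,"ry":0,"rz":0},{"dx":0,"dy":0,"dz":0,"rx":0,"ry":0,"rz":0},{"dx":0,"dy":0,"dz":0,"rx":0,"ry":0,"rz":0},{"dx":0,"dy":0,"dz":0,"rx":0,"ry":0,"rz":0},{"dx":0,"dy":0,"dz":0,"rx":0,"ry":0,"rz":0}], jaw=85)

```text
clock: 8.82
tcp_pos: [0.5053, 0.3379, 0.1188]
orientation: [0.002, 2.792, 0.001]
contact_force: [0.2, 0.0, 0.3]
grip_width: 0.0853
gripper_force: 0.0
```

Run:
```python
import st
from h import *
s=grab('scene');w=grab('wrist');cv2.imwrite('pics/s4.png',np.hstack([cv2.resize(s['frame'][60:240,180:400],(440,360)),cv2.resize(w['frame'],(360,360))]))
```

```text
8.8167 [0.50533913 0.33792399 0.11883141] s -0.000768411144688036 [1.02412829e-04 4.23993023e-04 3.72752213e-05] [0.20015229 0.00292767 0.32990409] 0.0
```

View pics/s4.png

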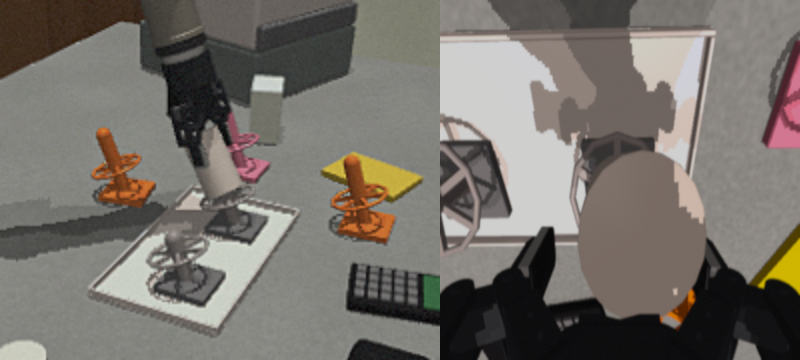

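The cup sits on the collar, at (217,170) in the left half. In the wrist half it has slid towards the right (+y) finger, so I centre the gripper by +7 mm before retreating.

Emit:
send_rows(deltas=[{"dx":0,"dy":3,"dz":0,"rx":0,"ry":0,"rz":0},{"dx":0,"dy":7,"dz":0,"rx":0,"ry":0,"rz":0},{"dx":0,"dy":7,"dz":0,"rx":0,"ry":0,"rz":0}])

```text
clock: 9.17
tcp_pos: [0.5051, 0.3463, 0.1189]
orientation: [0.0, 2.792, 0.002]
contact_force: [1.2, 0.7, -0.2]
grip_width: 0.0846
gripper_force: 0.0
```

Emit:
send_rows(deltas=[{"dx":-3,"dy":7,"dz":8,"rx":0,"ry":0,"rz":0},{"dx":-8,"dy":7,"dz":22,"rx":0,"ry":0,"rz":0},{"dx":-16,"dy":7,"dz":44,"rx":0,"ry":0,"rz":0},{"dx":-26,"dy":7,"dz":71,"rx":0,"ry":0,"rz":0},{"dx":-37,"dy":7,"dz":102,"rx":0,"ry":0,"rz":0}])

```text
clock: 9.58
tcp_pos: [0.4672, 0.3517, 0.2214]
orientation: [0.001, 2.794, -0.002]
contact_force: [-0.5, 1.4, -0.1]
grip_width: 0.0852
gripper_force: 0.0
```

Run:
```python
import st
from h import *
from scipy.optimize import least_squares
for _ in range(4): w=grab('wrist')
s=grab('scene');cv2.imwrite('pics/s5.png',np.hstack([cv2.resize(s['frame'][60:240,180:400],(440,360)),cv2.resize(w['frame'],(360,360))]))
P=[]
for n,f in(('s',s),('w',w)):
    W=cloud(f).reshape(-1,3);d=W-st.O;sx=d@st.a;rad=np.linalg.norm(d-sx[:,None]*st.a,axis=1)
    k=W[(rad<.05)&(sx>.01)&(sx<.115)];P.append(k);print(n,len(k),'top s',np.percentile(sx[(rad<.04)&(sx<.13)],[90,99]))
k=np.vstack(P)
def res(v):
    a=np.array([v[2],v[3],1]);a/=np.linalg.norm(a);d=k-[v[0],v[1],.1];s=d@a
    rr=np.linalg.norm(d-s[:,None]*a,axis=1)-.031
    return np.where(abs(rr)<abs(v[4]-s),rr,v[4]-s)
f=least_squares(res,[.51,.341,-.364,0,.06],loss='soft_l1',f_scale=.002)
v=f.x;a=np.array([v[2],v[3],1]);a/=np.linalg.norm(a);c=np.array([v[0],v[1],.1])+a*(v[4]-.05)-st.O
print('angle',np.degrees(np.arccos(a@st.a)),'s',c@st.a,'dist',np.linalg.norm(c),'lat',c-(c@st.a)*st.a,np.median(abs(res(v))))
```

```text
9.5833 [0.46717735 0.35172624 0.22142191] s 0.10868722650548142 [-0.00062334  0.01422624 -0.00022688] [-0.54675474  1.42968517 -0.11666015] 0.0
s 638 top s [0.09427415 0.1081852 ]
w 5960 top s [0.10848632 0.11010628]
angle 13.571355041099656 s 0.0544349904490485 dist 0.056406781620085854 lat [-0.01068323  0.00945018 -0.00388838] 0.00046034042781311485
```

View pics/s5.png

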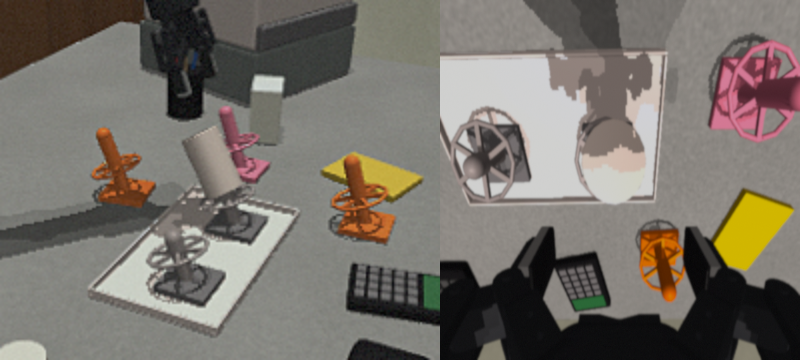

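The cup is on the peg at (212,165), but the fit says it leans about 13° too much. I re-measure at rest.

```bash
cat > cup.py <<'E'
import st
from h import *
from scipy.optimize import least_squares
def run(wr=True):
    for n in ['scene','top']+['wrist']*wr:
        W=cloud(grab(n)).reshape(-1,3);d=W-st.O;sx=d@st.a;rad=np.linalg.norm(d-sx[:,None]*st.a,axis=1)
        k=W[(rad<.06)&(sx>.012)&(sx<.125)]
        def res(v):
            a=np.array([v[2],v[3],1]);a/=np.linalg.norm(a);d=k-[v[0],v[1],.1];s=d@a
            rr=np.linalg.norm(d-s[:,None]*a,axis=1)-.031
            return np.where(abs(rr)<abs(v[4]-s),rr,v[4]-s)
        f=least_squares(res,[.50,.341,-.4,0,.06],loss='soft_l1',f_scale=.002)
        v=f.x;a=np.array([v[2],v[3],1]);a/=np.linalg.norm(a);c=np.array([v[0],v[1],.1])+a*(v[4]-.05)-st.O
        print(n,len(k),'axis',a.round(3),'angle',np.degrees(np.arccos(a@st.a)).round(1),'s',(c@st.a).round(4),'dist',np.linalg.norm(c).round(4),'lat',(c-(c@st.a)*st.a).round(4),'abs',(c+st.O).round(4),np.median(abs(res(v))))
E
python3 -c "
import cup;cup.run()"
```

```text
9.8333 [0.46797022 0.352088   0.22096282] s 0.10798464435964931 [-7.07634839e-05  1.45880012e-02 -2.57558018e-05] [0.38944213 0.4058791  0.21548295] 0.0
scene 631 axis [-0.527  0.108  0.843] angle 13.5 s 0.0544 dist 0.0564 lat [-0.0107  0.0094 -0.0039] abs [0.4977 0.3469 0.1062] 0.0008978334730530557
top 363 axis [-0.527  0.096  0.844] angle 13.2 s 0.0539 dist 0.056 lat [-0.0114  0.0091 -0.0042] abs [0.4972 0.3466 0.1055] 0.0008067992767430907
wrist 6634 axis [-0.529  0.106  0.842] angle 13.6 s 0.0567 dist 0.057 lat [-0.0054  0.     -0.002 ] abs [0.5022 0.3375 0.1103] 0.0004216383290806952
```

```bash
python3 -c "
import cup;cup.run();cup.run()"
```

```text
9.9833 [0.46797403 0.35125596 0.21960802] s 0.10671024297377228 [-0.00050282  0.01375596 -0.00018301] [ 0.21336614 -0.4643792   0.10377023] 0.0
scene 628 axis [-0.528  0.108  0.842] angle 13.5 s 0.0546 dist 0.0566 lat [-0.0107  0.0096 -0.0039] abs [0.4977 0.3471 0.1064] 0.0009617806833438179
top 363 axis [-0.53   0.1    0.842] angle 13.4 s 0.0538 dist 0.0559 lat [-0.0113  0.0093 -0.0041] abs [0.4973 0.3468 0.1054] 0.0008039409259523768
wrist 6657 axis [-0.53   0.106  0.842] angle 13.6 s 0.0564 dist 0.0568 lat [-0.0063  0.0003 -0.0023] abs [0.5014 0.3378 0.1098] 0.00042026541644905185
scene 634 axis [-0.528  0.11   0.842] angle 13.6 s 0.0545 dist 0.0565 lat [-0.0108  0.0095 -0.0039] abs [0.4976 0.347  0.1063] 0.0008966259116253428
top 361 axis [-0.534  0.099  0.84 ] angle 13.7 s 0.0537 dist 0.0558 lat [-0.0114  0.009  -0.0042] abs [0.4972 0.3465 0.1053] 0.0008854496682174987
wrist 6636 axis [-0.53   0.105  0.842] angle 13.6 s 0.0567 dist 0.0571 lat [-0.0058 -0.0013 -0.0021] abs [0.5018 0.3362 0.1102] 0.0004299675180687995
```

Scene and top agree: mid (0.4975, 0.347, 0.106), tipped 13.5° past the peg axis. I regrasp along the cup's own axis to straighten it.

Emit:
send_rows(deltas=[{"dx":-3,"dy":1,"dz":-4,"rx":-1.4,"ry":-3,"rz":-0.5},{"dx":-6,"dy":2,"dz":-12,"rx":-2.8,"ry":-6,"rz":-1},{"dx":-10,"dy":3,"dz":-24,"rx":-4.2,"ry":-9,"rz":-1.5},{"dx":-15,"dy":4,"dz":-36,"rx":-5.7,"ry":-12,"rz":-2},{"dx":-15,"dy":4,"dz":-43,"rx":-5.7,"ry":-12,"rz":-2}])

```text
clock: 10.7
tcp_pos: [0.45, 0.3577, 0.1755]
orientation: [0.016, 2.58, -0.141]
contact_force: [-0.4, 1.0, -0.6]
grip_width: 0.0848
gripper_force: 0.0
```

Emit:
send_rows(deltas=[{"dx":0,"dy":0,"dz":0,"rx":0,"ry":0,"rz":0},{"dx":0,"dy":0,"dz":0,"rx":0,"ry":0,"rz":0},{"dx":0,"dy":0,"dz":0,"rx":0,"ry":0,"rz":0}])

```text
clock: 10.95
tcp_pos: [0.4546, 0.3554, 0.1787]
orientation: [0.028, 2.58, -0.138]
contact_force: [0.1, 0.2, 0.5]
grip_width: 0.0848
gripper_force: 0.0
```

Run:
```python
from h import *
w=grab('wrist');o=r.get_obs();M=R.from_rotvec(o['orientation']).as_matrix()
a=np.array([-.529,.105,.842]);rim=np.array([.4975,.347,.106])-.05*a
d=o['tcp_pos']-rim
print(o['tcp_pos'],M.round(3),'axial',d@a,'lateral in tool',(M.T@(d-(d@a)*a)).round(4))
s=grab('scene');cv2.imwrite('pics/s6.png',np.hstack([cv2.resize(s['frame'][60:240,180:400],(440,360)),cv2.resize(w['frame'],(360,360))]))
```

```text
[0.45464272 0.35536711 0.17891776] [[-0.848  0.049  0.528]
 [-0.008  0.995 -0.104]
 [-0.53  -0.092 -0.843]] axial 0.1349383035976836 lateral in tool [-0.0025 -0.0006 -0.    ]
```

View pics/s6.png

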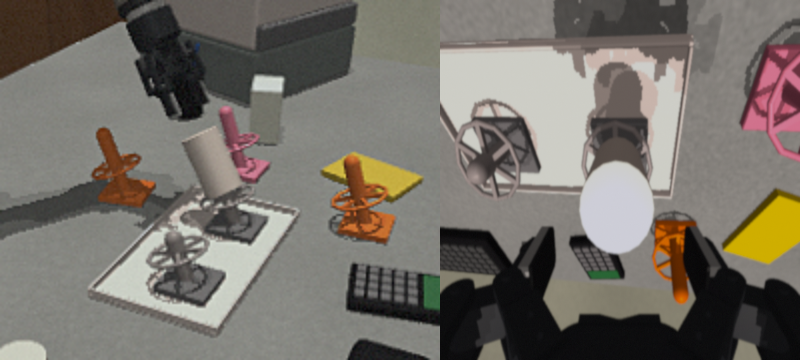

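The cup end at (616,208) lies midway between the fingers (545 and 690), and the tool is in line with the cup. Descending.

Emit:
send_rows(deltas=[{"dx":4,"dy":-1.5,"dz":-13,"rx":0,"ry":0,"rz":0},{"dx":12,"dy":-3,"dz":-26,"rx":0,"ry":0,"rz":0},{"dx":20,"dy":-4.5,"dz":-39,"rx":0,"ry":0,"rz":0},{"dx":28,"dy":-6,"dz":-51,"rx":0,"ry":0,"rz":0},{"dx":35,"dy":-7.4,"dz":-60.5,"rx":0,"ry":0,"rz":0}])

```text
clock: 11.47
tcp_pos: [0.4895, 0.3479, 0.1173]
orientation: [0.027, 2.58, -0.138]
contact_force: [-0.5, -0.4, 0.8]
grip_width: 0.0849
gripper_force: 0.0
```

Emit:
send_rows(deltas=[{"dx":0,"dy":0,"dz":0,"rx":0,"ry":0,"rz":0},{"dx":0,"dy":0,"dz":0,"rx":0,"ry":0,"rz":0},{"dx":0,"dy":0,"dz":0,"rx":0,"ry":0,"rz":0}])

```text
clock: 11.72
tcp_pos: [0.4885, 0.3487, 0.1181]
orientation: [0.026, 2.579, -0.138]
contact_force: [-0.2, 0.5, 1.3]
grip_width: 0.085
gripper_force: 0.0
```

Emit:
send_rows(deltas=[{"dx":0,"dy":0,"dz":0,"rx":0,"ry":0,"rz":0},{"dx":0,"dy":0,"dz":0,"rx":0,"ry":0,"rz":0},{"dx":0,"dy":0,"dz":0,"rx":0,"ry":0,"rz":0},{"dx":0,"dy":0,"dz":0,"rx":0,"ry":0,"rz":0},{"dx":0,"dy":0,"dz":0,"rx":0,"ry":0,"rz":0}], jaw=50, newtons=25)

```text
clock: 12.13
tcp_pos: [0.4883, 0.3479, 0.118]
orientation: [0.026, 2.579, -0.14]
contact_force: [-3.8, -3.1, 6.7]
grip_width: 0.0609
gripper_force: 25.9
```

```bash
python3 -c "
import cup;cup.run(False)
from h import *
print(R.from_rotvec(r.get_obs()['orientation']).as_matrix()[:,2])"
```

```text
12.1333 [0.48832468 0.34794503 0.11799926] s 0.004268904940891952 [-0.01518917  0.01044503 -0.00552841] [-3.84438638 -3.14828532  6.66255494] 25.924076089868322
scene 743 axis [-0.525  0.091  0.846] angle 12.9 s 0.0617 dist 0.0637 lat [-0.0118  0.0096 -0.0043] abs [0.4941 0.3471 0.1127] 0.0016530991727962963
top 501 axis [-0.512  0.066  0.856] angle 11.5 s 0.0534 dist 0.0554 lat [-0.0109  0.0086 -0.004 ] abs [0.4979 0.3461 0.1053] 0.001172908126096328
[ 0.52819576 -0.10514135 -0.842588  ]
```

Emit:
send_rows(deltas=[{"dx":0,"dy":-1,"dz":4,"rx":0,"ry":0.5,"rz":0},{"dx":3,"dy":-3,"dz":7,"rx":1.4,"ry":3,"rz":0.5},{"dx":6,"dy":-5,"dz":10,"rx":2.8,"ry":6,"rz":1},{"dx":9,"dy":-8,"dz":12,"rx":4.2,"ry":9,"rz":1.5},{"dx":12.7,"dy":-10.5,"dz":13,"rx":5.7,"ry":12,"rz":2}], newtons=40)

```text
clock: 12.65
tcp_pos: [0.5002, 0.3386, 0.1306]
orientation: [-0.001, 2.795, 0.004]
contact_force: [0.7, 0.0, -3.6]
grip_width: 0.0605
gripper_force: 43.8
```

Emit:
send_rows(deltas=[{"dx":0,"dy":0,"dz":0,"rx":0,"ry":0,"rz":0},{"dx":0,"dy":0,"dz":0,"rx":0,"ry":0,"rz":0},{"dx":0,"dy":0,"dz":0,"rx":0,"ry":0,"rz":0},{"dx":0,"dy":0,"dz":0,"rx":0,"ry":0,"rz":0}])

```text
clock: 12.98
tcp_pos: [0.4991, 0.3392, 0.1295]
orientation: [-0.003, 2.793, -0.001]
contact_force: [-0.6, 0.9, -3.5]
grip_width: 0.0603
gripper_force: 43.9
```

```bash
sed -i "s/k=W\[(rad<.06)&(sx>.012)&(sx<.125)\]/k=W[(rad<.06)\&(sx>LO)\&(sx<HI)]/; s/def run(wr=True)/LO,HI=.012,.125\ndef run(wr=True)/" cup.py; python3 -c "
import cup;cup.LO=.016;cup.HI=.06;
from h import *
print(R.from_rotvec(r.get_obs()['orientation']).as_matrix().round(3))
S=cloud(grab('scene')).reshape(-1,3);d=S-cup.st.O;sx=d@cup.st.a;rad=np.linalg.norm(d-sx[:,None]*cup.st.a,axis=1)
k=S[(rad<.05)&(sx>.022)&(sx<.058)];from scipy.optimize import least_squares
def res(v):
    a=np.array([v[2],v[3],1]);a/=np.linalg.norm(a);d=k-[v[0],v[1],.1];s=d@a
    return np.linalg.norm(d-s[:,None]*a,axis=1)-.031
f=least_squares(res,[.512,.338,-.36,0],loss='soft_l1',f_scale=.001);v=f.x;a=np.array([v[2],v[3],1]);a/=np.linalg.norm(a)
print(len(k),a,np.degrees(np.arccos(a@cup.st.a)),v,np.median(abs(res(v))))
# lowest s of cup side seen
for lo in np.arange(-.01,.03,.004):
    print(round(lo,3),((sx>lo)&(sx<lo+.004)&(abs(rad-.031)<.006)).sum(),end=' ; ')
"
```

```text
12.9833 [0.49914378 0.33917568 0.12949222] s 0.011368404624589504 [-0.0019419   0.00167568 -0.00070679] [-0.59056921  0.91368646 -3.48234533] 43.85054724407382
[[-0.94  -0.002  0.342]
 [-0.002  1.    -0.   ]
 [-0.342 -0.001 -0.94 ]]
217 [-0.31424594  0.03182228  0.94880811] 2.4759779347447264 [ 0.51174753  0.34038943 -0.33120073  0.03353922] 0.0008889620770077579
-0.01 0 ; -0.006 13 ; -0.002 19 ; 0.002 0 ; 0.006 0 ; 0.01 18 ; 0.014 26 ; 0.018 23 ; 0.022 26 ; 0.026 22 ;
```

Emit:
send_rows(deltas=[{"dx":2,"dy":-1,"dz":-3,"rx":0,"ry":0,"rz":0},{"dx":4,"dy":-1.7,"dz":-6,"rx":0,"ry":0,"rz":0},{"dx":5,"dy":-1.7,"dz":-8,"rx":0,"ry":0,"rz":0},{"dx":5,"dy":-1.7,"dz":-8,"rx":0,"ry":0,"rz":0},{"dx":5,"dy":-1.7,"dz":-8,"rx":0,"ry":0,"rz":0}])

```text
clock: 13.45
tcp_pos: [0.5057, 0.3364, 0.122]
orientation: [0.001, 2.793, -0.0]
contact_force: [0.3, -0.2, -2.1]
grip_width: 0.0601
gripper_force: 43.3
```

Emit:
send_rows(deltas=[{"dx":0,"dy":0,"dz":0,"rx":0,"ry":0,"rz":0},{"dx":0.2,"dy":0,"dz":-0.7,"rx":0,"ry":0,"rz":0},{"dx":0.2,"dy":0,"dz":-0.7,"rx":0,"ry":0,"rz":0},{"dx":0.2,"dy":0,"dz":-0.7,"rx":0,"ry":0,"rz":0}])

```text
clock: 13.78
tcp_pos: [0.5061, 0.3363, 0.1219]
orientation: [0.002, 2.792, 0.001]
contact_force: [-3.0, -1.0, 2.5]
grip_width: 0.06
gripper_force: 43.2
```

```bash
python3 st.py
```

```text
13.7833 [0.50609534 0.33627689 0.12186616] s 0.001824681186233898 [ 0.00174552 -0.00122311  0.00063532] [-3.01810466 -0.99382266  2.47867137] 43.21864763391204
```

Emit:
send_rows(deltas=[{"dx":-0.1,"dy":0,"dz":0.3,"rx":0,"ry":0,"rz":0},{"dx":-0.1,"dy":0,"dz":0.3,"rx":0,"ry":0,"rz":0},{"dx":-0.1,"dy":0,"dz":0.3,"rx":0,"ry":0,"rz":0}], newtons=20)

```text
clock: 14.03
tcp_pos: [0.5061, 0.3363, 0.122]
orientation: [0.002, 2.792, 0.001]
contact_force: [-1.9, -0.4, 0.0]
grip_width: 0.0606
gripper_force: 43.3
```

Emit:
send_rows(deltas=[{"dx":0,"dy":0,"dz":0,"rx":0,"ry":0,"rz":0},{"dx":0,"dy":0,"dz":0,"rx":0,"ry":0,"rz":0},{"dx":0,"dy":0,"dz":0,"rx":0,"ry":0,"rz":0},{"dx":0,"dy":0,"dz":0,"rx":0,"ry":0,"rz":0}], jaw=66)

```text
clock: 14.37
tcp_pos: [0.5063, 0.3364, 0.122]
orientation: [0.002, 2.792, 0.001]
contact_force: [0.3, 0.0, -0.2]
grip_width: 0.0658
gripper_force: 0.1
```

```bash
cat > side.py <<'E'
import st
from h import *
from scipy.optimize import least_squares
def side(lo=.016,hi=.048):
    S=np.vstack([cloud(grab(n)).reshape(-1,3) for n in('scene','top')]);d=S-st.O;sx=d@st.a;rad=np.linalg.norm(d-sx[:,None]*st.a,axis=1)
    k=S[(rad<.05)&(rad>.018)&(sx>lo)&(sx<hi)]
    def res(v):
        a=np.array([v[2],v[3],1]);a/=np.linalg.norm(a);d=k-[v[0],v[1],.1];s=d@a
        return np.linalg.norm(d-s[:,None]*a,axis=1)-.031
    v=least_squares(res,[.512,.338,-.36,0],loss='soft_l1',f_scale=.001).x;a=np.array([v[2],v[3],1]);a/=np.linalg.norm(a)
    q=np.array([v[0],v[1],.1])-st.O; q=q-(q@st.a-.03)/(a@st.a)*a; lat=q-(q@st.a)*st.a
    print('side',len(k),'axis',a.round(3),np.degrees(np.arccos(a@st.a)).round(1),'lat@30',lat.round(4),np.median(abs(res(v))).round(4))
side()
E
python3 side.py
```

```text
14.3667 [0.50628637 0.33635725 0.12203834] s 0.0019211451196613494 [ 0.00196954 -0.00114275  0.00071685] [ 0.29354954  0.00907072 -0.23860421] 0.09908290347084403
side 231 axis [-0.344  0.015  0.939] 0.9 lat@30 [ 0.001  -0.0006  0.0004] 0.0008
```

Emit:
send_rows(deltas=[{"dx":0,"dy":0,"dz":0,"rx":0,"ry":0,"rz":0},{"dx":0,"dy":0,"dz":0,"rx":0,"ry":0,"rz":0},{"dx":0,"dy":0,"dz":0,"rx":0,"ry":0,"rz":0}], jaw=75)

```text
clock: 14.72
tcp_pos: [0.506, 0.3364, 0.1219]
orientation: [0.002, 2.792, 0.001]
contact_force: [-0.1, -0.3, 0.2]
grip_width: 0.0747
gripper_force: 0.0
```

Emit:
send_rows(deltas=[{"dx":0,"dy":0,"dz":0,"rx":0,"ry":0,"rz":0},{"dx":0,"dy":0,"dz":0,"rx":0,"ry":0,"rz":0},{"dx":0,"dy":0,"dz":0,"rx":0,"ry":0,"rz":0},{"dx":0,"dy":0,"dz":0,"rx":0,"ry":0,"rz":0}], jaw=85)

```text
clock: 15.05
tcp_pos: [0.506, 0.3363, 0.1219]
orientation: [0.002, 2.792, 0.0]
contact_force: [0.8, -0.3, -0.4]
grip_width: 0.085
gripper_force: 0.0
```

```bash
python3 side.py
```

```text
15.05 [0.50601849 0.33629035 0.12192445] s 0.0019057422127549267 [ 0.00169639 -0.00120965  0.00061743] [ 0.76232264 -0.29599176 -0.44350041] 0.0
side 232 axis [-0.351 -0.02   0.936] 1.3 lat@30 [ 0.001  -0.0008  0.0004] 0.0008
```

The cup stayed upright on the collar after release. Retreat straight along the axis.

Emit:
send_rows(deltas=[{"dx":-1,"dy":0,"dz":3,"rx":0,"ry":0,"rz":0},{"dx":-3.5,"dy":0,"dz":9.5,"rx":0,"ry":0,"rz":0},{"dx":-7,"dy":0,"dz":19,"rx":0,"ry":0,"rz":0},{"dx":-11,"dy":0,"dz":31,"rx":0,"ry":0,"rz":0},{"dx":-16,"dy":0,"dz":44,"rx":0,"ry":0,"rz":0}])

```text
clock: 15.57
tcp_pos: [0.4896, 0.3362, 0.167]
orientation: [0.002, 2.793, 0.0]
contact_force: [1.2, 0.5, 0.4]
grip_width: 0.085
gripper_force: 0.0
```

Emit:
send_rows(deltas=[{"dx":-6,"dy":0,"dz":16,"rx":0,"ry":0,"rz":0},{"dx":-13,"dy":0,"dz":36,"rx":0,"ry":0,"rz":0},{"dx":-20,"dy":0,"dz":56,"rx":0,"ry":0,"rz":0},{"dx":-25,"dy":0,"dz":70,"rx":0,"ry":0,"rz":0},{"dx":-25,"dy":0,"dz":70,"rx":0,"ry":0,"rz":0}])

```text
clock: 15.98
tcp_pos: [0.4651, 0.338, 0.2403]
orientation: [0.001, 2.789, 0.008]
contact_force: [0.2, -0.2, -0.1]
grip_width: 0.0845
gripper_force: 0.0
```

Emit:
send_rows(deltas=[{"dx":0,"dy":0,"dz":0,"rx":0,"ry":0,"rz":0},{"dx":0,"dy":0,"dz":0,"rx":0,"ry":0,"rz":0},{"dx":0,"dy":0,"dz":0,"rx":0,"ry":0,"rz":0},{"dx":0,"dy":0,"dz":0,"rx":0,"ry":0,"rz":0}])

```text
clock: 16.32
tcp_pos: [0.4648, 0.3357, 0.2349]
orientation: [0.002, 2.794, -0.002]
contact_force: [-0.6, -0.4, 0.4]
grip_width: 0.0851
gripper_force: 0.0
```

```bash
python3 -c "
import side,cup;cup.run(True)"
```

```text
16.3167 [0.46481037 0.33574631 0.23490756] s 0.1221691430016157 [ 0.00162078 -0.00175369  0.00058992] [-0.6369932  -0.4283429   0.42751223] 0.0
side 239 axis [-0.344 -0.007  0.939] 0.4 lat@30 [ 0.0011 -0.001   0.0004] 0.001
scene 625 axis [-0.344 -0.006  0.939] angle 0.4 s 0.05 dist 0.05 lat [ 0.0014 -0.0008  0.0005] abs [0.5113 0.3367 0.1065] 0.0007660476352637502
top 388 axis [-0.352 -0.005  0.936] angle 0.7 s 0.0493 dist 0.0493 lat [ 0.0007 -0.0009  0.0002] abs [0.5108 0.3366 0.1055] 0.000852375616428893
wrist 5939 axis [-0.342 -0.005  0.94 ] angle 0.3 s 0.0496 dist 0.0497 lat [ 0.0002 -0.0034  0.0001] abs [0.5102 0.3341 0.1056] 0.0003360179497812407
```

The cup is seated: s = 50 mm, tilt under 1°, and the gripper is clear.

```bash
python3 -c "
from bench import r
print(r.hand_in())"
```

```text
the job is handed in; nothing more can be done
None
```

The tall cup hangs mouth-down on the long peg with its rim on the collar and its axis within about 1° of the peg's; it is released, the gripper is clear, and the job is handed in (no verdict came back). The first release left the cup tipped, so I regrasped and reseated it. The bystanders were not approached.

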